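# Close and lock the cylinder-head clamp through its L-shaped slot

### The job

Clamp the small cylinder head in its bench cradle: push the upright steel pin along the long leg of the L-shaped slot until it reaches the corner and the jaw meets the head, then push it sideways all the way to the closed end of the short leg so that the clamp is locked, and leave it there. Push gently with the fingertips or the outside of the fingers only: do not pinch or lift the pin, and leave the loose things on the bench and on the cradle where they are.

Things in the scene. Friction and masses are not known exactly. Their poses are not given: they have to be found in the camera images.
- cradle: Cradle fixed to the bench, origin on the bench surface. x: along the slot's long leg towards corner and head; y: along the short leg to its closed end; z up. In mm: dark base plate x -90..256, y -125..125, 10 thick; aluminium gate plate x -80..60, y -75..75, top at z 40, clear on top but for four 3 mm bolt heads and the pin; finned head x 144..245, y -56..56, top at z 85.
- slot_start (a point): Centre of the blind start of the long leg, on the gate plate's top face (40 mm above the bench). The slot is 24 mm wide and cut right through the 6 mm plate.
- slot_corner (a point): Centre of the slot's corner, where the two legs meet, on the gate plate's top face; 70 mm from slot_start along cradle +x. The slot's inner corner has a 6 mm chamfer.
- slot_end (a point): Centre of the closed end of the short leg, on the gate plate's top face; 50 mm from slot_corner along cradle +y.
- pin: The upright round steel pin, 20 mm diameter, standing up through the slot with 2 mm of play each side; it stays upright, its top 90 mm above the bench, 50 mm above the gate plate. Origin on its axis at bench height. A spring of about 5 N holds it down; it could be pulled up 15 mm, which must not be done. A few newtons move it; pressing it with over about 30 N, or pinching it, is too rough.
- pin_mid (a point): Point on the pin's axis 65 mm above the bench, half way up the part that stands above the gate plate (25 mm above the plate).
- jaw (a joint): Travel of pin and jaw along the long leg (m, cradle +x): 0 at slot_start, 0.070 at slot_corner, stops at -0.002 and 0.072; starts at 0 to 0.025. The jaw, a 90 mm wide steel block under and beyond the gate, top 50 mm above the bench, moves with the pin and meets the head at 0.070. Friction 2.5 N, damping 12 N per m/s; stays where left.
- cross (a joint): Travel of the pin along the short leg (m, along cradle +y): 0 on the long leg's centre line, 0.050 at slot_end, hard stops at -0.002 and 0.052. Friction about 2 N, damping about 12 N per m/s; stays where it is left. It is free to move beyond the 2 mm of play only when the pin is at the corner.
- socket: Loose steel wrench socket, 24 mm diameter, 32 mm tall, standing on the cradle's base plate beside the gate plate on the -y side; top 42 mm above the bench. Origin centre of underside. Bystander.
- spring: Loose valve spring, 26 mm diameter, 36 mm tall, standing on the base plate beside the head on the +y side; top 46 mm above the bench. Origin centre of underside. Bystander.
- spark_plug: Loose spark plug, 25 mm diameter foot, 60 mm tall, standing on the base plate beside the gate plate on the +y side; top 70 mm above the bench. Origin centre of underside. Bystander.
- spray_can: Pale grey spray can, 66 mm diameter, 190 mm tall, standing on the bench to the left. Origin centre of underside. Bystander.
- wrench: Steel wrench lying on the bench to the right. Origin at the underside. Bystander.
- screwdriver: Screwdriver lying on the bench to the right. Origin at the underside. Bystander.
- parts_bowl: Small steel bowl, 100 mm diameter, 45 mm tall, on the bench to the left. Origin centre of underside. Bystander.

How it is judged:
By the outcome, as a careful person would: the job done as asked, in the order asked, and still so for the second after the job is handed in, with the robot touching nothing.
It also fails if it takes over 45 s, if anything falls off the work surface, if the arm or the gripper's body presses on something with over 40 N, if the wrist force passes 120 N, or if a joint passes its speed limit or range.

### The arm

A 6-joint arm with a two-finger parallel gripper is mounted at the origin on the work surface. World frame = base frame: x ahead of the robot, y to its left, z up, the work surface at z = 0. Lengths are in mm, angles in rad, forces in N, time in s.
With the tool pointing down it reaches from about 300 to 875 mm from the base axis. Payload 6.4 kg.
Tool frame: the origin (TCP) lies midway between the tips of the shut fingers; the grasp point (between the pads) lies 19 mm behind it; z points along the fingers, y is the line along which they close (so a half turn about z gives the same grasp; the last joint's range is limited). The gripper opens to 88 mm and grips with 3 to 60 N. Pads are 18 mm wide; open, the fingers measure 123 mm over their backs; the gripper's body (75 mm by 187 mm) begins 45 mm behind the grasp point.
Start: joints at [-1.352, 0.181, 1.607, -0, 1.354, -0.206], TCP at [236.997, -523.902, 238.714] pointing down, gripper open.
Joint ranges: [-2.99, 2.99], [-0.89, 2.07], [0.3, 2.58], [-1.14, 4.28], [0, 2.63], [-3.12, 3.12]. Speed limits (rad/s): [2.57, 2.57, 3.01, 3.14, 3.14, 3.14].

### API

Orientations are given as a unit quaternion [x, y, z, w].
In Python, from workcell import status, read_camera, hand_in, boxes_of gives the robot as it stands. The module is installed in compiled form; this text tells all that it offers.
- The arm moves only by the tool send_rows, never from a script. Its argument "rows" is a list of rows, each a list of 5 numbers: the shift along the world's x, y, z in m, then the turn about the world's z in degrees, then the opening, from 0 (shut) to 1 (fully open). A call has 1 to 20 rows; each row shifts and turns the commanded pose from where the row before left it; what a row does not reach is not made up. A row lasts 1/12 s, in which the tool goes at most 41.7 mm and 7.16 degrees, less where a joint would pass 70% of its speed; a pose out of reach is approached as far as the arm can. A call with a gripper value outside its range is refused whole. The fingers move at their own pace and stop on an object; "grip_force" is the grip in N (left out, the last holds). Time passes only in rows, so rows that do not move let the fingers close. It gives the time, the measured TCP pose, the force, the opening and the grip force at its end, in the units of the state.
- status.observe(): the state, without advancing time (a new reading comes with each control period).
- read_camera(name): name is "scene" or "top"; returns a dict with "frame" (420x560x3 uint8, blue, green, red), "fx", "fy", "cx", "cy" (pixels), "world_to_cam" (4x4, takes a point from world to camera coordinates). Camera axes: x right, y down, z forward; pixel columns grow to the right and rows downward; lengths in mm; the calibration is good to about 2 mm. A picture is of the moment at which its call begins. There is no depth.
- hand_in(): hands the job in; it is judged then, once.
Trained networks look in the newest picture that a camera, given by its name, has taken for a name from the list of things; names that differ only in an ending like _2 or _b are one class to them, and where a whole thing is asked for, a point or a joint stands for the part that bears it (a point fixed in the world has none). Each returns a list of dicts, best first, with "conf" (0 to 1); they miss things now and then, are a little off and sometimes report something else, mostly with a low value. They report only what shows in the picture. A call takes as long as a camera call.
- boxes_of(camera, target): "bbox" ([left, top, width, height] as shares, 0 to 1, of the picture: columns of its width, rows of its height, round what is visible of it).
The state is a dict: "time_s": time; "joint_pos": joint angles; "qvel": joint speeds; "tau": joint torques, N m; "position": TCP position; "tcp_rot": TCP orientation; "wrist_force": force on the tool from outside, world axes, zero at the start; "torque": the same for the moment, N m; "grip_width": finger opening in mm; "grasp_force": force on a finger pad.
Only numpy, scipy, OpenCV 4.12 (cv2) and the standard library are available. Lean on these libraries where they do the work, as an engineer would, in place of code of your own. Each camera call takes 0.05 s, during which the arm holds its last target. There are 200 camera calls.

## Working session

There is one attempt and no reset: what is moved stays moved. The work goes in short steps, Python scripts to look and compute and a tool call to move; the robot and the scene stay as the last step left them, time stands still between calls to the robot, and variables do not carry over. Pictures are saved under pics/ and viewed, at most 10 in all, crops included, and the job is handed in when it is done.

Besides the shell and the picture viewer there is one more tool, called after "Request:" in YAML: its name, and indented under it one key for each argument. send_rows: Moves the arm, as the interface text tells. Its arguments: {"type":"object","properties":{"rows":{"type":"array","items":{"type":"array","items":{"type":"number"}}},"grip_force":{"type":"number"}},"required":["rows"]}

```bash
mkdir -p pics; python3 - <<'E'
from workcell import *
import cv2,json
for c in ("scene","top"):
    r=read_camera(c); cv2.imwrite(f"pics/{c}0.png",r["frame"])
    print(c,r["fx"],r["fy"],r["cx"],r["cy"],r["world_to_cam"])
    for t in ("pin","cradle","socket","spark_plug","spring","jaw","spray_can"):
        print(t,[([round(v*s) for v,s in zip(b["bbox"],(560,420,560,420))],round(b["conf"],2)) for b in boxes_of(c,t)[:2]])
print(status.observe())
E
```

```text
scene 456.2049009851141 456.2049009851141 268.11973958172837 200.38447547955954 [[-6.74769984e-01  7.37766210e-01 -1.96592764e-02  4.10952084e+02]
 [ 4.49580426e-01  3.89775215e-01 -8.03711840e-01 -2.09685987e+02]
 [-5.85288740e-01 -5.51159052e-01 -5.94693863e-01  1.66048292e+03]
 [ 0.00000000e+00  0.00000000e+00  0.00000000e+00  1.00000000e+00]]
pin [([289, 202, 9, 21], 0.48)]
cradle [([239, 203, 110, 113], 0.58)]
socket []
spark_plug []
spring [([329, 268, 14, 19], 0.47)]
jaw [([244, 204, 104, 116], 0.72)]
spray_can [([414, 229, 45, 75], 0.67)]
top 505.6442699298513 505.6442699298513 271.6485950207251 207.65546248775465 [[-2.01557985e-02 -9.99796677e-01 -5.90376011e-04  2.11153424e+01]
 [-9.93231902e-01  2.00910045e-02 -1.14397294e-01  5.96291766e+02]
 [ 1.14385896e-01 -1.71938853e-03 -9.93434905e-01  1.53173764e+03]
 [ 0.00000000e+00  0.00000000e+00  0.00000000e+00  1.00000000e+00]]
pin [([161, 125, 126, 133], 0.6), ([249, 208, 6, 2], 0.46)]
cradle [([164, 124, 125, 133], 0.67)]
socket [([266, 186, 8, 15], 0.51)]
spark_plug [([392, 197, 53, 29], 0.23)]
spring []
jaw [([214, 177, 42, 41], 0.79)]
spray_can [([99, 209, 38, 26], 0.76)]
{'time_s': 0.8, 'joint_pos': array([-1.35227249e+00,  1.80764940e-01,  1.60696747e+00, -1.52877746e-05,
        1.35378462e+00, -2.06314929e-01]), 'qvel': array([ 0.0001348 , -0.0006709 , -0.00092139, -0.00121841, -0.00100008,
        0.00070909]), 'tau': array([ 6.48505666e-04, -4.33776569e+01, -3.42153633e+01,  7.04876147e-02,
        3.08339274e-02,  6.18663819e-06]), 'position': array([ 237.0118595 , -523.92014859,  238.74993645]), 'tcp_rot': array([ 9.77523361e-01,  2.10827125e-01, -7.23369374e-06,  3.78586538e-05]), 'wrist_force': array([-0.06694617, -0.02159325, -0.08730553]), 'torque': array([ 0.03882164,  0.00528034, -0.0091177 ]), 'grasp_force': 0.0, 'grip_width': 88.30911006953706}
```

View pics/top0.png

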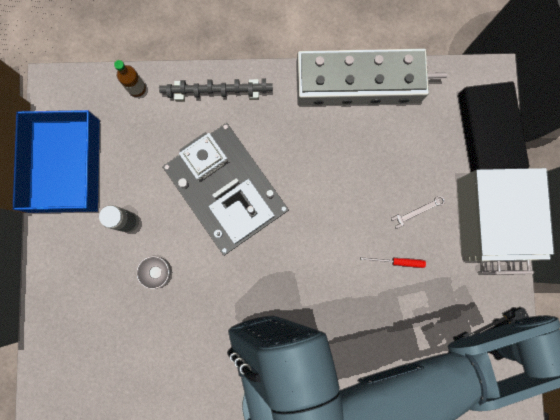

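View pics/scene0.png

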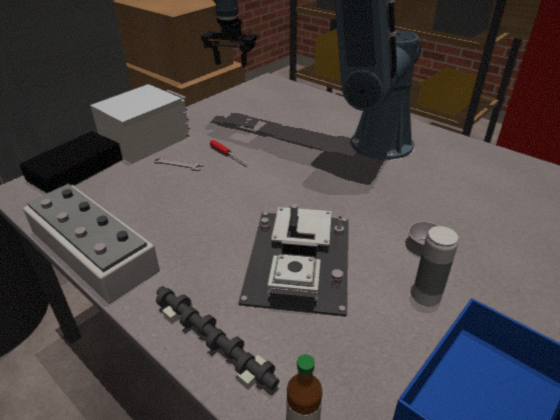

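The top view shows the cradle at (164..288, 124..254), with the head toward the upper left, the gate at (240,210) and the pin near (250,209). I'll zoom in for accurate edges.

```bash
python3 - <<'E'
import cv2
a=cv2.imread("pics/top0.png")[115:265,155:300]; b=cv2.imread("pics/scene0.png")[195:315,235:360]
a=cv2.resize(a,None,fx=4,fy=4,interpolation=2); b=cv2.resize(b,None,fx=5,fy=5,interpolation=2)
cv2.imwrite("pics/tc.png",a); cv2.imwrite("pics/sc.png",b)
E
```

```text
(no output)
```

View pics/tc.png

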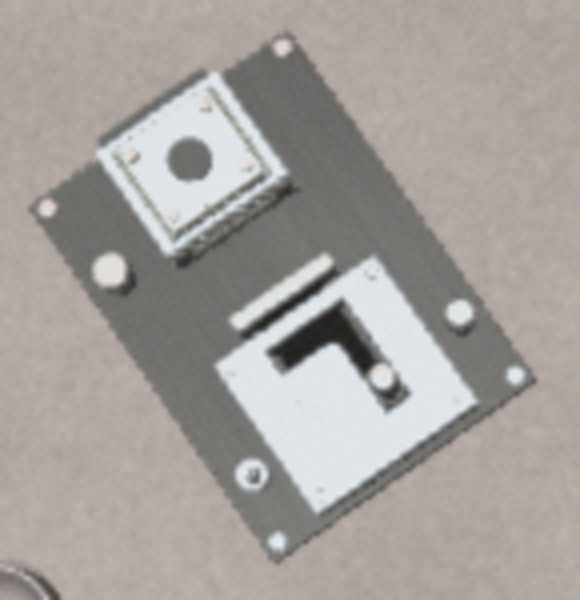

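View pics/sc.png

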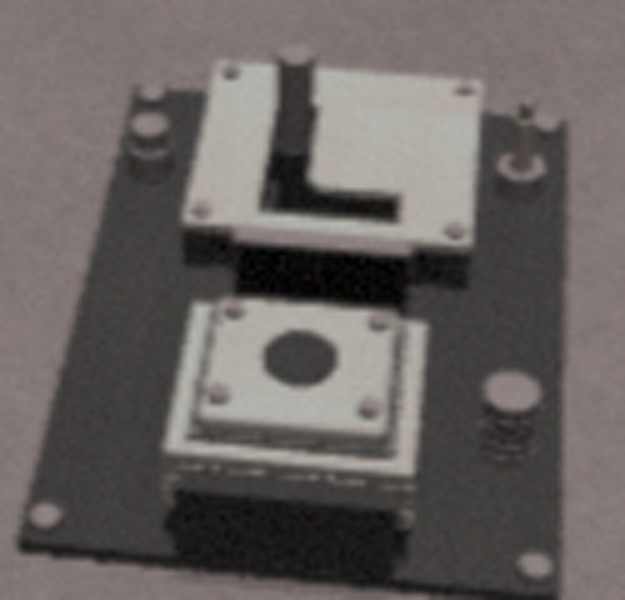

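Both crops are clear. In the top crop the pin top is at about (382,376), the slot corner near (338,315) and the short leg's end near (285,355). The spark plug (252,474), socket (460,313) and spring (112,270) are off to the sides. Next I'll fit the cradle pose.

```bash
cat > h.py <<'E'
import numpy as np
from workcell import *
from scipy.optimize import least_squares
def proj(c,P):
    q=np.c_[P,np.ones(len(P))]@c["world_to_cam"].T
    return np.c_[c["fx"]*q[:,0]/q[:,2]+c["cx"],c["fy"]*q[:,1]/q[:,2]+c["cy"]]
def at_z(c,uv,z):
    W=np.array(c["world_to_cam"]);R,t=W[:3,:3],W[:3,3]
    d=R.T@[(uv[0]-c["cx"])/c["fx"],(uv[1]-c["cy"])/c["fy"],1];o=-R.T@t
    return (o+d*(z-o[2])/d[2])
def c2w(p,P):
    P=np.atleast_2d(P).astype(float);c,s=np.cos(p[2]),np.sin(p[2])
    return np.c_[p[0]+c*P[:,0]-s*P[:,1],p[1]+s*P[:,0]+c*P[:,1],P[:,2]]
def w2c(p,X):
    c,s=np.cos(p[2]),np.sin(p[2]);d=np.array(X[:2])-p[:2]
    return np.array([c*d[0]+s*d[1],-s*d[0]+c*d[1]])
E
python3 - <<'E'
from h import *
T,S=read_camera("top"),read_camera("scene")
P=np.array([[60,-75,40],[60,75,40],[-80,75,40],[-80,-75,40],[256,-125,10],[256,125,10],[-90,125,10],[-90,-125,10]],float)
t=(np.array([[375,257],[218,365],[318,513],[477,405],[288,30],[30,210],[277,562],[536,380]])+.5)/4-.5+[155,115]
s=(np.array([[184,230],[472,247],[483,80],[215,62],[20,545],[560,597],[567,118],[137,87]])+.5)/5-.5+[235,195]
f=lambda p:np.r_[proj(T,c2w(p,P))-t,proj(S,c2w(p,P))-s].ravel()
r=least_squares(f,[500,0,.6],loss="soft_l1");p=r.x
print(p,np.degrees(p[2]));print(f(p).reshape(-1,2).round(1))
tc=lambda u:(np.array(u)+.5)/4-.5+[155,115]
sc=lambda u:(np.array(u)+.5)/5-.5+[235,195]
for n,u,v,z in [("pin",(382,376),(296,54),90),("cornerOuter",(345,299),(262,212),40),("startend_-y",(412,393),None,40),("startend+y",(388,410),None,40),("end_x+",(266,352),(402,222),40),("end_x-",(283,374),(402,197),40),("plug",(252,474),(525,108),70),("socket",(460,313),(150,125),42),("spring",(112,270),(512,390),46)]:
    print(n,[(w2c(p,at_z(c,k(x),z)).round(1)) for c,k,x in((T,tc,u),(S,sc,v)) if x],at_z(T,tc(u),z).round())
np.save("p.npy",p)
E
```

```text
[5.96688535e+02 1.11043549e+02 5.95430278e-01] 34.11564194633372
[[-1.  -0.3]
 [-1.6  0.4]
 [-0.7  0.5]
 [-0.5 -0.7]
 [-1.  -0.1]
 [-1.3 -0.8]
 [-1.1  0.6]
 [-0.4 -0.1]
 [-0.8 -1.9]
 [-0.4 -0.5]
 [-0.6 -0.3]
 [-0.1 -0.6]
 [-1.  -1.2]
 [ 0.1 -0.6]
 [-0.3 -0.5]
 [-0.9 -0.7]]
pin [array([-27.8, -26.5]), array([-24.5, -23.7])] [589.  73.  90.]
cornerOuter [array([ 43.8, -39.1]), array([ 48. , -33.5])] [655. 103.  40.]
startend_-y [array([-46.1, -39.4])] [581.  53.  40.]
startend+y [array([-46.2, -16.7])] [568.  71.  40.]
end_x+ [array([45.1, 34.4]), array([46.9, 39.4])] [615. 165.  40.]
end_x- [array([23.4, 33.4]), array([27.1, 38.2])] [597. 152.  40.]
plug [array([-29.8,  95.2]), array([-18. ,  99.2])] [519. 173.  70.]
socket [array([ -16.8, -105.3]), array([ -14. , -102.2])] [642.  14.  42.]
spring [array([165.4,  95.2]), array([167.1,  98.6])] [680. 283.  46.]
```

Request:
send_rows:
  rows:
    - [0.01,0.018,0,0.5,0]
    - [0.016,0.029,0,0.5,0]
    - [0.016,0.029,0,0.5,0]
    - [0.016,0.029,0,0.5,0]
    - [0.016,0.029,0,0.5,0]
    - [0.016,0.029,0,0.5,0]
    - [0.016,0.029,0,0.5,0]
    - [0.016,0.029,0,0.5,0]
    - [0.016,0.029,0,0.5,0]
    - [0.016,0.029,0,0.5,0]
    - [0.016,0.029,0,0.5,0]
    - [0.016,0.029,0,0.5,0]
    - [0.016,0.029,0,0.5,0]
    - [0.016,0.029,0,0.5,0]
    - [0.016,0.029,0,0.5,0]
    - [0.016,0.029,0,0.5,0]
    - [0.016,0.029,0,0.5,0]
    - [0.016,0.029,0,0.5,0]
    - [0.016,0.029,0,0.5,0]
    - [0.016,0.029,0,0.3,0]
  grip_force: 5

```text
time_s: 2.57
position: [551.6, 46.8, 238.9]
tcp_rot: [0.956, 0.294, 0.0, 0.0]
wrist_force: [0.6, 0.6, -0.6]
grip_width: 0.3
grasp_force: 0.0
```

Request:
send_rows:
  rows:
    - [0.003,0.006,0,0,0]
    - [0,0,-0.02,0,0]
    - [0,0,-0.03,0,0]
    - [0,0,-0.03,0,0]
    - [0,0,-0.02,0,0]
    - [0,0,0,0,0]
    - [0,0,0,0,0]

```text
time_s: 3.15
position: [553.1, 50.7, 138.0]
tcp_rot: [0.956, 0.293, -0.001, -0.0]
wrist_force: [0.6, -0.1, 0.5]
grip_width: 0.6
grasp_force: 0.0
```

```bash
python3 - <<'E'
from h import *
import cv2
p=np.load("p.npy");o=status.observe();print(o["position"],w2c(p,o["position"]),np.degrees(2*np.arctan2(o["tcp_rot"][1],o["tcp_rot"][0])),o["wrist_force"])
S=read_camera("scene");a=cv2.resize(S["frame"][150:300,230:360],None,fx=4,fy=4,interpolation=2)
b=cv2.resize(read_camera("top")["frame"][140:270,170:300],None,fx=4,fy=4,interpolation=2)
im=np.zeros((600,800,3),np.uint8)
a=cv2.resize(a,(400,460));b=cv2.resize(b,(400,400));im[:460,:400]=a;im[:400,400:]=b
cv2.imwrite("pics/m1.png",im)
E
```

```text
[553.10321495  50.69214287 138.00774741] [-69.93359609 -25.51988414] 34.113535878861 [ 0.58830531 -0.05055251  0.45147857]
```

View pics/m1.png

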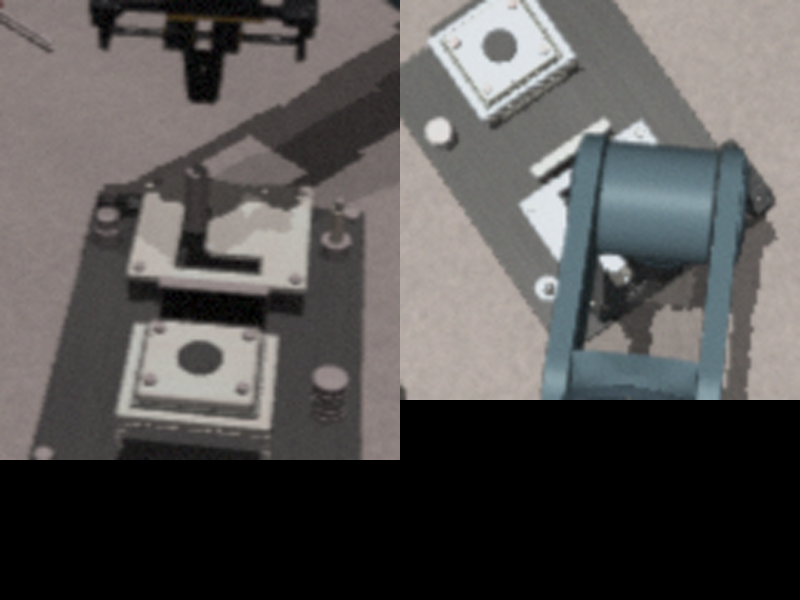

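Request:
send_rows:
  rows:
    - [0,0,-0.02,0,0]
    - [0,0,-0.03,0,0]
    - [0,0,-0.02,0,0]
    - [0,0,-0.01,0,0]
    - [0,0,0,0,0]
    - [0,0,0,0,0]

```text
time_s: 3.75
position: [555.0, 50.9, 60.0]
tcp_rot: [0.956, 0.293, 0.001, 0.0]
wrist_force: [-0.9, -0.6, -0.4]
grip_width: 0.9
grasp_force: 0.0
```

Request:
send_rows:
  rows:
    - [0.0033,0.0022,0,0,0]
    - [0.0033,0.0022,0,0,0]
    - [0.0033,0.0022,0,0,0]
    - [0.0033,0.0022,0,0,0]
    - [0.0025,0.0017,0,0,0]
    - [0.0025,0.0017,0,0,0]
    - [0.0025,0.0017,0,0,0]
    - [0,0,0,0,0]

```text
time_s: 4.42
position: [575.0, 65.2, 58.7]
tcp_rot: [0.956, 0.294, -0.0, 0.0]
wrist_force: [-0.7, -0.7, -0.3]
grip_width: 0.3
grasp_force: 0.2
```

Request:
send_rows:
  rows:
    - [0.0025,0.0017,0,0,0]
    - [0.0025,0.0017,0,0,0]
    - [0.0025,0.0017,0,0,0]
    - [0.0025,0.0017,0,0,0]

```text
time_s: 4.75
position: [584.7, 71.8, 58.5]
tcp_rot: [0.956, 0.293, -0.0, -0.0]
wrist_force: [-2.2, -1.6, 0.2]
grip_width: 0.5
grasp_force: 1.5
```

Request:
send_rows:
  rows:
    - [0.0025,0.0017,0,0,0]
    - [0.0025,0.0017,0,0,0]
    - [0.0025,0.0017,0,0,0]
    - [0.0025,0.0017,0,0,0]

```text
time_s: 5.08
position: [594.8, 78.7, 58.6]
tcp_rot: [0.956, 0.294, -0.0, 0.0]
wrist_force: [-2.0, -2.4, 1.0]
grip_width: 0.5
grasp_force: 1.5
```

```bash
cat > s.py <<'E'
from h import *
p=np.load("p.npy");o=status.observe();F=o["wrist_force"]
print(w2c(p,o["position"]),"F cradle",w2c([0,0,p[2]],F),F[2])
E
python3 s.py
```

```text
[-19.65416172 -25.73137377] F cradle [-3.03289425 -0.88695836] 0.9634795592882195
```

Request:
send_rows:
  rows:
    - [0.0025,0.0017,0,0,0]
    - [0.0025,0.0017,0,0,0]
    - [0.0025,0.0017,0,0,0]
    - [0.0025,0.0017,0,0,0]
    - [0.0025,0.0017,0,0,0]
    - [0.0025,0.0017,0,0,0]
    - [0.0025,0.0017,0,0,0]
    - [0.0025,0.0017,0,0,0]
    - [0.0016,0.0011,0,0,0]

```text
time_s: 5.83
position: [616.6, 93.5, 58.7]
tcp_rot: [0.956, 0.294, 0.0, -0.0]
wrist_force: [-1.3, -2.1, -0.7]
grip_width: 0.8
grasp_force: 1.4
```

Request:
send_rows:
  rows:
    - [0.0008,0.00055,0,0,0]
    - [0.0008,0.00055,0,0,0]
    - [0.0008,0.00055,0,0,0]

```text
time_s: 6.08
position: [618.7, 95.0, 58.7]
tcp_rot: [0.956, 0.294, -0.0, -0.0]
wrist_force: [-1.5, -2.3, -0.2]
grip_width: 0.3
grasp_force: 1.3
```

Request:
send_rows:
  rows:
    - [0.0008,0.00055,0,0,0]
    - [0.0008,0.00055,0,0,0]

```text
time_s: 6.25
position: [620.3, 96.0, 58.7]
tcp_rot: [0.956, 0.293, -0.0, 0.0]
wrist_force: [-2.2, -2.2, -0.6]
grip_width: 0.3
grasp_force: 1.3
```

```bash
python3 s.py
```

```text
[ 11.15960761 -25.68781452] F cradle [-3.01952004 -0.5533958 ] -0.6444191276682536
```

Continue in 1 mm steps until the force rises.

Request:
send_rows:
  rows:
    - [0.0008,0.00055,0,0,0]
    - [0.0008,0.00055,0,0,0]

```text
time_s: 6.42
position: [622.0, 97.2, 58.7]
tcp_rot: [0.956, 0.294, 0.0, 0.0]
wrist_force: [-1.4, -2.1, -1.6]
grip_width: 0.4
grasp_force: 1.3
```

Request:
send_rows:
  rows:
    - [0.0008,0.00055,0,0,0]
    - [0.0008,0.00055,0,0,0]

```text
time_s: 6.58
position: [623.6, 98.3, 58.7]
tcp_rot: [0.956, 0.294, 0.0, 0.0]
wrist_force: [-1.3, -3.1, -1.7]
grip_width: 0.4
grasp_force: 1.3
```

Request:
send_rows:
  rows:
    - [0.0008,0.00055,0,0,0]

```text
time_s: 6.67
position: [624.4, 98.8, 58.7]
tcp_rot: [0.956, 0.294, 0.0, 0.0]
wrist_force: [-1.8, -2.9, -0.9]
grip_width: -0.0
grasp_force: 1.3
```

Request:
send_rows:
  rows:
    - [0.0008,0.00055,0,0,0]

```text
time_s: 6.75
position: [625.2, 99.4, 58.7]
tcp_rot: [0.956, 0.294, 0.0, 0.0]
wrist_force: [-1.4, -2.9, -1.5]
grip_width: 0.5
grasp_force: 1.3
```

Request:
send_rows:
  rows:
    - [0.0008,0.00055,0,0,0]

```text
time_s: 6.83
position: [626.0, 99.9, 58.7]
tcp_rot: [0.956, 0.294, -0.0, 0.0]
wrist_force: [-3.1, -3.6, -0.5]
grip_width: 0.6
grasp_force: 2.5
```

Request:
send_rows:
  rows:
    - [0.0008,0.00055,0,0,0]

```text
time_s: 6.92
position: [626.2, 100.1, 58.7]
tcp_rot: [0.956, 0.294, -0.001, 0.0]
wrist_force: [-5.5, -6.3, 1.8]
grip_width: 0.4
grasp_force: 4.3
```

```bash
python3 s.py; python3 - <<'E'
from h import *
import cv2
S=read_camera("scene");cv2.imwrite("pics/m2.png",cv2.resize(S["frame"][170:310,230:360],None,fx=4,fy=4,interpolation=2))
print([b["bbox"] for b in boxes_of("scene","pin")])
E
```

```text
[ 18.2469334  -25.60802103] F cradle [-8.10970894 -2.11808028] 1.8243953048802637
[[0.5136, 0.5202, 0.0166, 0.046], [0.3754, 0.3364, 0.0502, 0.0393]]
```

View pics/m2.png

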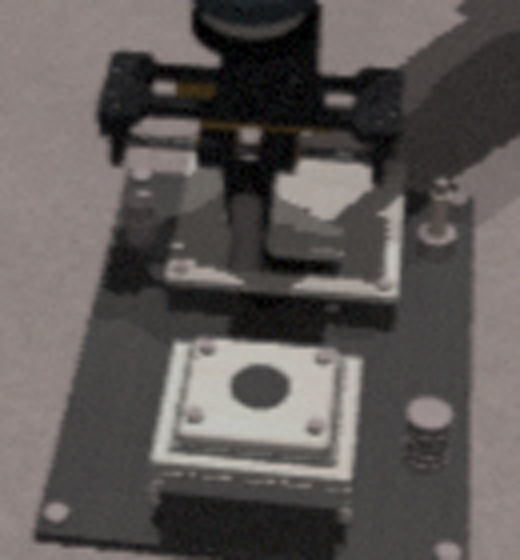

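The pin is at the corner: force rose to about 8 N and the jaw is up against the head. Now I back off and go round to the -y side.

Request:
send_rows:
  rows:
    - [-0.003,-0.002,0,0,0]
    - [-0.006,-0.004,0,0,0]
    - [-0.006,-0.004,0,0,0]
    - [-0.006,-0.004,0,0,0]
    - [0.004,-0.006,0,0,0]
    - [0.007,-0.0105,0,0,0]
    - [0.007,-0.0105,0,0,0]
    - [0.007,-0.0105,0,0,0]
    - [0,0,0,0,0]
    - [0,0,0,0,0]

```text
time_s: 7.85
position: [631.5, 47.7, 58.7]
tcp_rot: [0.956, 0.293, 0.0, 0.0]
wrist_force: [-0.1, 0.9, 0.1]
grip_width: 0.5
grasp_force: 0.0
```

```bash
python3 s.py
```

```text
[ -6.68619905 -71.9444254 ] F cradle [0.44270653 0.75015441] 0.07460988059285203
```

Request:
send_rows:
  rows:
    - [0.005,0.0034,0,0,0]
    - [0.008,0.0054,0,0,0]
    - [0.009,0.0061,0,0,0]
    - [0.008,0.0054,0,0,0]
    - [0.005,0.0034,0,0,0]
    - [0,0,0,0,0]
    - [0,0,0,0,0]

```text
time_s: 8.43
position: [665.7, 73.3, 58.5]
tcp_rot: [0.956, 0.294, -0.0, -0.0]
wrist_force: [-0.8, -0.1, -0.8]
grip_width: 0.3
grasp_force: 0.0
```

```bash
python3 s.py; python3 - <<'E'
from h import *
import cv2
S=read_camera("scene");cv2.imwrite("pics/m3.png",cv2.resize(S["frame"][170:310,230:360],None,fx=4,fy=4,interpolation=2))
p=np.load("p.npy")
print("pin top if at (35,-25):",(proj(S,c2w(p,[[35,-25,90],[35,-25,40],[35,-72,59]]))-[230,170])*4)
E
```

```text
[ 35.96852014 -69.98140661] F cradle [-0.72420992  0.33602287] -0.7869901356559937
pin top if at (35,-25): [[243.8455554  196.95795948]
 [243.0774419  256.11589432]
 [171.99050867 228.36133025]]
```

View pics/m3.png

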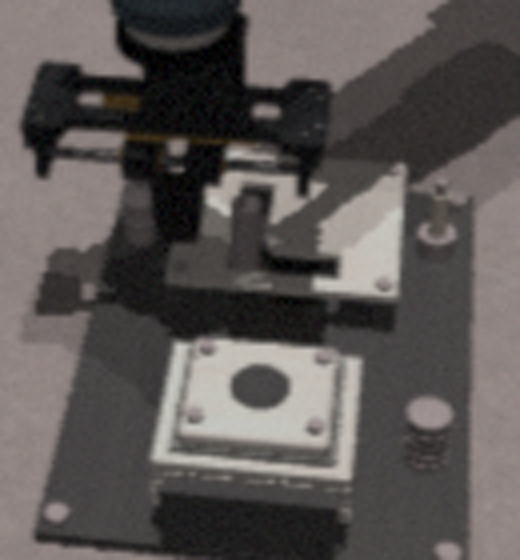

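Request:
send_rows:
  rows:
    - [-0.0017,0.0025,0,0,0]
    - [-0.0017,0.0025,0,0,0]
    - [-0.0017,0.0025,0,0,0]
    - [-0.0017,0.0025,0,0,0]
    - [-0.0017,0.0025,0,0,0]
    - [-0.0017,0.0025,0,0,0]

```text
time_s: 8.98
position: [655.2, 87.9, 58.8]
tcp_rot: [0.956, 0.294, 0.0, 0.0]
wrist_force: [2.0, -1.1, 0.3]
grip_width: 0.8
grasp_force: 1.2
```

Request:
send_rows:
  rows:
    - [-0.0012,0.0017,0,0,0]
    - [-0.0012,0.0017,0,0,0]
    - [-0.0012,0.0017,0,0,0]
    - [-0.0012,0.0017,0,0,0]

```text
time_s: 9.32
position: [650.8, 94.3, 58.8]
tcp_rot: [0.956, 0.293, 0.0, 0.0]
wrist_force: [1.1, -2.4, 0.0]
grip_width: 0.6
grasp_force: 1.1
```

```bash
python3 s.py
```

```text
[ 35.46702355 -44.20786626] F cradle [-0.46184867 -2.64464939] 0.004632689251289679
```

Request:
send_rows:
  rows:
    - [-0.0017,0.0025,0,0,0]
    - [-0.0017,0.0025,0,0,0]
    - [-0.0017,0.0025,0,0,0]
    - [-0.0017,0.0025,0,0,0]
    - [-0.0017,0.0025,0,0,0]
    - [-0.0017,0.0025,0,0,0]

```text
time_s: 9.82
position: [640.4, 109.7, 58.8]
tcp_rot: [0.956, 0.294, 0.0, 0.0]
wrist_force: [2.0, -1.4, -0.2]
grip_width: 0.8
grasp_force: 1.2
```

Request:
send_rows:
  rows:
    - [-0.0017,0.0025,0,0,0]
    - [-0.0017,0.0025,0,0,0]
    - [-0.0017,0.0025,0,0,0]
    - [-0.0011,0.0017,0,0,0]

```text
time_s: 10.15
position: [634.1, 119.1, 58.8]
tcp_rot: [0.956, 0.294, 0.0, -0.0]
wrist_force: [0.8, -2.4, 0.0]
grip_width: 0.2
grasp_force: 1.1
```

```bash
python3 s.py
```

```text
[ 35.49069823 -14.3577515 ] F cradle [-0.61638208 -2.42169891] 0.0360733648524994
```

Request:
send_rows:
  rows:
    - [-0.0011,0.0017,0,0,0]
    - [-0.0011,0.0017,0,0,0]
    - [-0.0006,0.0008,0,0,0]
    - [-0.0006,0.0008,0,0,0]

```text
time_s: 10.48
position: [630.9, 123.8, 58.7]
tcp_rot: [0.956, 0.294, 0.0, -0.0]
wrist_force: [2.0, -1.0, -0.1]
grip_width: 0.5
grasp_force: 1.1
```

Request:
send_rows:
  rows:
    - [-0.0006,0.0008,0,0,0]
    - [-0.0006,0.0008,0,0,0]
    - [-0.0006,0.0008,0,0,0]

```text
time_s: 10.73
position: [629.2, 126.1, 58.8]
tcp_rot: [0.956, 0.293, 0.0, 0.0]
wrist_force: [2.4, -1.6, -0.1]
grip_width: 0.6
grasp_force: 1.1
```

Request:
send_rows:
  rows:
    - [-0.0006,0.0008,0,0,0]
    - [-0.0006,0.0008,0,0,0]

```text
time_s: 10.9
position: [628.0, 127.7, 58.8]
tcp_rot: [0.956, 0.294, 0.0, -0.0]
wrist_force: [2.5, -0.1, -0.1]
grip_width: 0.5
grasp_force: 1.1
```

Request:
send_rows:
  rows:
    - [-0.0006,0.0008,0,0,0]

```text
time_s: 10.98
position: [627.4, 128.5, 58.8]
tcp_rot: [0.956, 0.293, 0.0, 0.0]
wrist_force: [2.6, -0.1, 0.2]
grip_width: 0.8
grasp_force: 1.1
```

```bash
python3 s.py
```

```text
[35.23190121 -2.73078001] F cradle [ 2.05634064 -1.52069773] 0.17216314149622575
```

Request:
send_rows:
  rows:
    - [-0.0006,0.0008,0,0,0]

```text
time_s: 11.07
position: [626.7, 129.3, 58.8]
tcp_rot: [0.956, 0.294, 0.0, 0.0]
wrist_force: [3.0, -0.5, 0.1]
grip_width: 0.5
grasp_force: 1.1
```

Request:
send_rows:
  rows:
    - [-0.0006,0.0008,0,0,0]

```text
time_s: 11.15
position: [626.1, 130.1, 58.8]
tcp_rot: [0.956, 0.294, 0.0, 0.0]
wrist_force: [2.9, -1.1, -0.3]
grip_width: 0.5
grasp_force: 1.1
```

Request:
send_rows:
  rows:
    - [-0.0006,0.0008,0,0,0]

```text
time_s: 11.23
position: [625.5, 130.9, 58.7]
tcp_rot: [0.956, 0.294, 0.0, 0.0]
wrist_force: [4.3, -2.2, 0.7]
grip_width: 0.9
grasp_force: 2.0
```

Request:
send_rows:
  rows:
    - [-0.0006,0.0008,0,0,0]

```text
time_s: 11.32
position: [625.3, 131.3, 58.9]
tcp_rot: [0.956, 0.294, 0.0, 0.001]
wrist_force: [4.7, -4.2, -0.0]
grip_width: 0.9
grasp_force: 3.3
```

Request:
send_rows:
  rows:
    - [-0.0006,0.0008,0,0,0]

```text
time_s: 11.4
position: [625.2, 131.5, 59.0]
tcp_rot: [0.956, 0.294, 0.001, 0.001]
wrist_force: [6.1, -5.8, -1.5]
grip_width: 0.6
grasp_force: 4.4
```

Request:
send_rows:
  rows:
    - [0.002,-0.003,0,0,0]
    - [0.006,-0.009,0,0,0]
    - [0.006,-0.009,0,0,0]
    - [0.003,-0.005,0,0,0]
    - [0,0,0.02,0,0]
    - [0,0,0.03,0,0]
    - [0,0,0.035,0,0]
    - [0,0,0.035,0,0]
    - [0,0,0.035,0,0]
    - [-0.02,-0.03,0,0,0]
    - [-0.02,-0.03,0,0,0]
    - [-0.02,-0.03,0,0,0]
    - [-0.02,-0.03,0,0,0]
    - [-0.02,-0.03,0,0,0]
    - [-0.02,-0.03,0,0,0]
    - [-0.02,-0.03,0,0,0]
    - [-0.02,-0.03,0,0,0]
    - [-0.01,-0.01,0,0,0]
    - [0,0,0,0,0]
    - [0,0,0,0,0]

```text
time_s: 13.07
position: [471.0, -144.4, 213.9]
tcp_rot: [0.956, 0.292, 0.0, -0.0]
wrist_force: [0.9, 0.1, -0.0]
grip_width: 0.5
grasp_force: 0.0
```

```bash
python3 s.py; python3 - <<'E'
from h import *
import cv2
S=read_camera("scene");T=read_camera("top")
im=np.zeros((600,800,3),np.uint8)
im[:420,:390]=cv2.resize(S["frame"][170:310,230:360],None,fx=3,fy=3,interpolation=2)
im[:390,400:790]=cv2.resize(T["frame"][130:260,165:295],None,fx=3,fy=3,interpolation=2)
cv2.imwrite("pics/m4.png",im)
E
```

```text
[-247.285243   -140.95857075] F cradle [ 0.81445212 -0.39912738] -0.02228805711610342
```

View pics/m4.png

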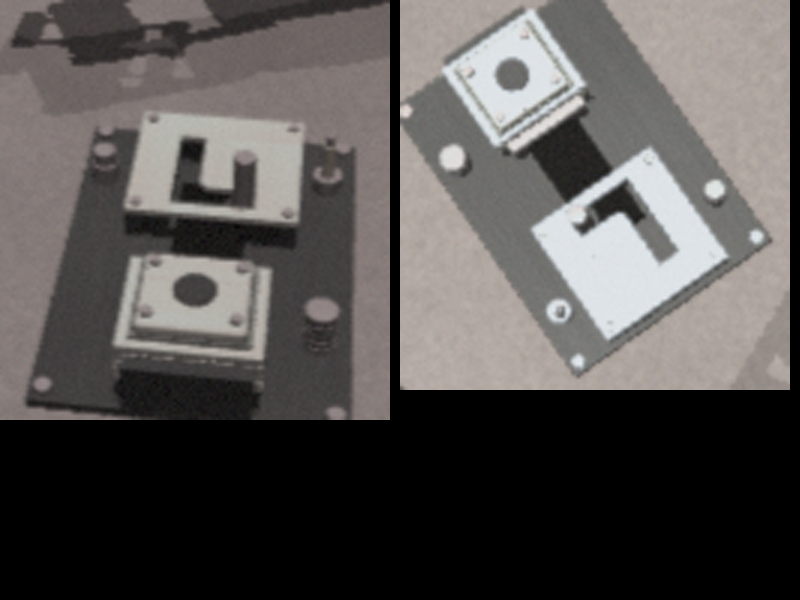

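The pin stands at the closed end of the short leg (scene crop (245,160), top crop (578,213)). The jaw touches the head, the loose parts on the cradle haven't moved, and the arm is clear.

```bash
python3 -c "
from workcell import *
print(hand_in())"
```

```text
the job is handed in; nothing more can be done
None
```

The clamp is locked and handed in: the jaw is against the head, the pin is at the closed end of the short leg, and the arm is clear; pushes peaked at about 8–9 N, about 13 s were used, and the loose parts on the cradle look unmoved.

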